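# Hold the frosted-sided glass in the lamp light over the shut cabinet door

## Robot

A 6-joint arm with a two-finger parallel gripper is mounted at the origin on the work surface. World frame = base frame: x ahead of the robot, y to its left, z up, the work surface at z = 0. Lengths are in m, angles in degrees, forces in N, time in s.
With the tool pointing down it reaches from about 0.4 to 0.825 m from the base axis. Payload 7 kg.
Tool frame: the origin (TCP) lies at the very end of the fingers, on their centre line; the grasp point (between the pads) lies 19 mm behind it; x points along the fingers, y is the direction in which the jaws open and shut, and the axes are right-handed (so a half turn about x gives the same grasp; the last joint's range is limited). The gripper opens to 88 mm and grips with 3 to 60 N. Pads are 19 mm wide; open, the fingers measure 130 mm over their backs; the gripper's body (78 mm by 193 mm) begins 47 mm behind the grasp point.
Start: joints at [93.742, 20.546, 0.682, 0, -70.136, -16.507], TCP at [0.149, 0.658, 0.227] pointing down, gripper open.
Joint ranges: [-176.03, 176.03], [-82.01, 121.73], [-58.28, 71.71], [-173.87, 95.51], [-174.79, -0.11], [-173.66, 173.66]. Speed limits (degrees/s): [136.94, 136.94, 172.46, 180, 180, 180].

## Interface

Orientations are given as [roll, pitch, yaw] about the fixed x, y, z axes, in that order (R = Rz(yaw) Ry(pitch) Rx(roll)).
In Python, from plant import monitor, eyes, ticket gives the robot as it stands. The module is installed in compiled form; this text tells all that it offers.
- The arm moves only by the shell command python3 -m crank 'ROWS'. ROWS is JSON, a list of rows, each an object with "linear": the shift along the world's x, y, z in units of 60 mm (1.0 is 60 mm), a list of three; "rot": the turn, a rotation vector about the world's x, y, z in units of 5 degrees (1.0 is 5 degrees), a list of three; "hand": the opening, from 0 (shut) to 1 (fully open). In form: [{"linear": [tx, ty, tz], "rot": [ax, ay, az], "hand": hand}, ...]. A call has 1 to 20 rows; each row shifts and turns the pose as measured when the row begins; what a row does not reach is not made up. A row lasts 1/8 s, in which the tool goes at most 62.5 mm and 10.7 degrees, less where a joint would pass 70% of its speed; a pose out of reach is approached as far as the arm can. A call is refused whole if a number of a shift passes 1 or a number of a turn 1, either way. A call with a gripper value outside its range is refused whole. The fingers move at their own pace and stop on an object; the grip force is fixed at half the most. Time passes only in rows, so rows that do not move let the fingers close. It gives the time, the measured TCP pose, the force and the opening at its end, in the units of the state.
- monitor.get_obs(): the state, without advancing time (a new reading comes with each control period).
- eyes.snapshot(name): name is "side" or "top"; returns a dict with "image" (420x560x3 uint8, red, green, blue), "depth" (420x560 float32, m along the optical axis (not along the pixel's ray), 0 where there is no reading), "K" (3x3 intrinsics, pixels), "camera_from_world" (4x4, takes a point from world to camera coordinates). Camera axes: x right, y up, looking along -z (the intrinsics and any distortion apply to the point x, -y, -z); pixel columns grow to the right and rows downward; lengths in m; the calibration is good to about 2 mm. A picture is of the moment at which its call begins.
- ticket.close_job(): hands the job in, once; it reports no verdict.
The state is a dict: "clock": time; "joint_pos": joint angles; "qvel": joint speeds; "tau": joint torques, N m; "tool_pos": TCP position; "orientation": TCP orientation; "force": force on the tool from outside, world axes, zero at the start; "moment": the same for the moment, N m; "opening": finger opening in m.
Only numpy, scipy, OpenCV 4.12 (cv2) and the standard library are available. Lean on these libraries where they do the work, as an engineer would, in place of code of your own. Each camera call takes 0.05 s, during which the arm holds its last target.

## Task

Check the washed square glass against the light: first shut the little cabinet's door, so that its white front catches the lamp's beam. Then pick the glass up by its two frosted sides only, leaving no finger marks on the clear sides, and hold it upright and still in the beam, centred on the lamp's lens, about midway between lens and door, with its clear sides square to the light. Finish while still holding it there; leave the cup, the round tumbler and the tin where they stand.

Things in the scene. Friction and masses are not known exactly. Their poses are not given: they have to be found in the camera images.
- door (a joint): Angle of the cabinet's door in rad: 0 is shut, it grows as the door opens; it starts well open (0.8 to 1.3). White upright panel 240 mm wide, 276 mm high, 16 mm thick, its top edge 278 mm above the worktop. It swings freely on an upright hinge, has no latch and stays where it is left (about 0.03 N m of friction, 0.6 kg). Shut it by pushing its white outer side towards the cabinet; at 0 it stops against the cabinet.
- door_hinge (a point): Point on the door's hinge line, half way up the door (140 mm above the worktop), in the plane of the door's outer (white) side. Its frame moves with the door: from here the door runs 240 mm along +y to its free edge, and its outer side looks along -x. The door opens anticlockwise seen from above.
- door_handle (a point): Outer end of the small steel knob on the door, 30 mm from the free edge, 30 mm below the top edge, 35 mm out from the white side. It moves with the door.
- cabinet: Fixed oak cabinet with one door, 180 mm deep (x), 240 mm wide (y), 280 mm high. Origin under its middle; its front looks along its -x, with the hinge at its -y end. The shut door's white side lies 106 mm in front of the origin.
- lamp: Fixed cream-coloured LED spot lamp: round base 110 mm across, bent brass stem behind, level conical shade 76 mm across at its glowing end, top 198 mm above the worktop. Origin under the middle of the base. It shines level along its -x, towards the cabinet's front; the shade runs from 40 mm behind to 50 mm ahead of the origin, the stem to 67 mm behind it.
- lamp_lens (a point): Centre of the lamp's round glowing lens (66 mm across), 160 mm above the worktop, axes as the lamp's: the beam runs level from here along -x and meets the shut door about 280 mm away.
- glass: The square drinking glass, loose, standing upright and empty, open at the top: 50 x 50 mm, 90 mm high, walls 4 mm, base 8 mm, about 0.2 kg. Origin at the centre of its underside, z up. The sides that look along its +-y are frosted (matt white, to be gripped, 50 mm apart); those that look along +-x are clear and polished (not to be touched).
- glass_mid (a point): Centre of the square glass, 45 mm above its underside, axes as the glass's.
- glass_frosted: The two frosted sides of the square glass (same origin and axes as the glass): matt white panels 50 mm wide, from 8 to 90 mm above the underside, outer faces at y = +-25 mm.
- glass_clear: The two clear sides of the square glass (same origin and axes as the glass): clear panels 42 mm wide between the frosted ones, outer faces at x = +-25 mm.
- canister: Closed tin canister, green with a steel lid, 84 mm across, 120 mm high, origin under its middle. Leave it alone.
- cup: Red ceramic cup without handle, 72 mm across the rim, 65 mm high, origin under its middle. Leave it alone.
- tumbler: Round clear glass tumbler, 70 mm across the rim, 100 mm high, origin under its middle; not the glass to be checked. Leave it alone.
There are look-alikes about, which are no part of the job. Leave any blue look-alike of the glass alone.

How it is judged:
By the outcome, as a careful person would: the job done as asked, in the order asked, and still so for the second after the job is handed in, while the arm keeps its last pose, push and grip.
It also fails if it takes over 58 s, if anything falls off the work surface, if the arm or the gripper's body presses on something with over 40 N, if the wrist force passes 120 N, or if a joint passes its speed limit or range.

## Working session

There is one attempt and no reset: what is moved stays moved. The work goes in short steps, Python scripts to look and compute and a shell command to move; the robot and the scene stay as the last step left them, time stands still between calls to the robot, and variables do not carry over. Pictures are saved under pics/ and viewed, and the job is handed in when it is done.

```bash
mkdir -p pics; cat > h.py <<'E'
import numpy as np, cv2
from plant import monitor, eyes, ticket
def snap(n,tag):
    s=eyes.snapshot(n); cv2.imwrite(f'pics/{tag}.png',cv2.cvtColor(s['image'],cv2.COLOR_RGB2BGR)); np.savez(f'pics/{tag}.npz',**s); return s
def load(tag): return dict(np.load(f'pics/{tag}.npz'))
def ray(s,u,v):
    K=s['K'];T=s['camera_from_world'];R=T[:3,:3];t=T[:3,3]
    d=np.array([(u-K[0,2])/K[0,0],-(v-K[1,2])/K[1,1],-1.0])
    return -R.T@t, R.T@d
def onz(s,u,v,z):
    o,d=ray(s,u,v); return o+d*(z-o[2])/d[2]
def dep(s,u,v):
    o,d=ray(s,u,v); return o+d*s['depth'][int(round(v)),int(round(u))]
def tri(s1,p1,s2,p2):
    o1,d1=ray(s1,*p1);o2,d2=ray(s2,*p2)
    A=np.stack([d1,-d2],1);x=np.linalg.lstsq(A,o2-o1,rcond=None)[0]
    a=o1+d1*x[0];b=o2+d2*x[1];return (a+b)/2,np.linalg.norm(a-b)
def proj(s,p):
    T=s['camera_from_world'];c=T[:3,:3]@np.asarray(p)+T[:3,3];K=s['K']
    return K[0,0]*c[0]/-c[2]+K[0,2],K[1,1]*-c[1]/-c[2]+K[1,2]
E
python3 - <<'E'
from h import *
np.set_printoptions(precision=4,suppress=True)
for n in('side','top'):
    s=snap(n,n+'0');print(n,s['K'].tolist(),s.keys(),ray(s,280,210))
print(monitor.get_obs())
E
```

```text
side [[401.59773261533377, 0.0, 281.50184761130316], [0.0, 401.59773261533377, 203.31079624996383], [0.0, 0.0, 1.0]] dict_keys(['image', 'depth', 'K', 'camera_from_world']) (array([ 0.4918, -0.6294,  0.8008]), array([ 0.0551,  0.7299, -0.6816]))
top [[391.94972150737976, 0.0, 279.3897749292926], [0.0, 391.94972150737976, 207.0768078314195], [0.0, 0.0, 1.0]] dict_keys(['image', 'depth', 'K', 'camera_from_world']) (array([0.3323, 0.0809, 1.2567]), array([ 0.1897, -0.026 , -0.9815]))
{'clock': 0.1, 'joint_pos': array([ 93.7411,  20.5879,   0.636 ,  -0.0138, -70.1352, -16.5071]), 'qvel': array([-0.0636, -0.1037,  0.0524,  0.0056,  0.0525,  0.063 ]), 'tau': array([ -0.0025, -58.4167,  29.3751,   7.0156,   0.0102,  -0.    ]), 'tool_pos': array([0.1491, 0.6579, 0.2257]), 'orientation': array([ 98.0272,  89.9119, -94.7435]), 'force': array([-0.2561, -0.1224,  0.1194]), 'moment': array([ 0.0468, -0.022 ,  0.0338]), 'opening': 0.08772805691527226}
```

View pics/side0.png

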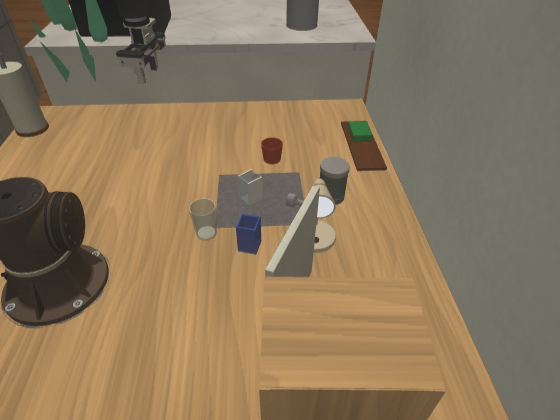

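View pics/top0.png

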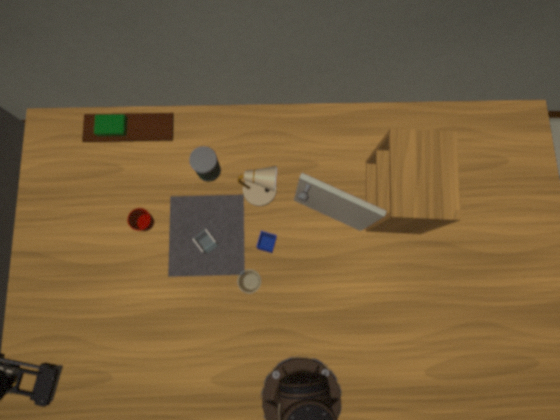

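```bash
python3 - <<'E'
import cv2
a=cv2.imread('pics/top0.png');cv2.imwrite('pics/topz.png',cv2.resize(a[120:300,160:400],None,fx=3.3,fy=3.3,interpolation=cv2.INTER_CUBIC))
a=cv2.imread('pics/side0.png');cv2.imwrite('pics/sidez.png',cv2.resize(a[130:290,180:380],None,fx=3.7,fy=3.7,interpolation=cv2.INTER_CUBIC))
a=cv2.imread('pics/top0.png');cv2.imwrite('pics/topg.png',cv2.resize(a[215:265,180:240],None,fx=12,fy=12,interpolation=cv2.INTER_CUBIC))
a=cv2.imread('pics/side0.png');cv2.imwrite('pics/sideg.png',cv2.resize(a[160:215,220:280],None,fx=10,fy=10,interpolation=cv2.INTER_CUBIC))
E
```

```text
(no output)
```

View pics/topz.png

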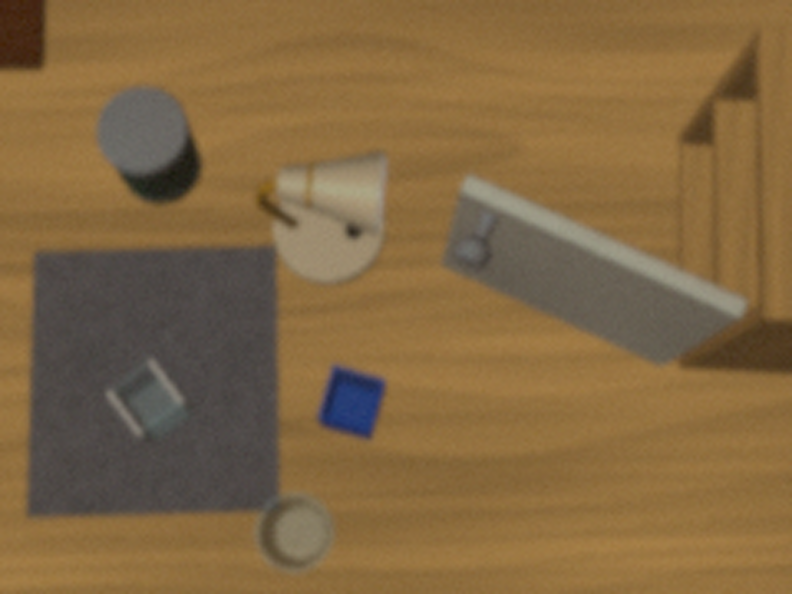

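View pics/sidez.png

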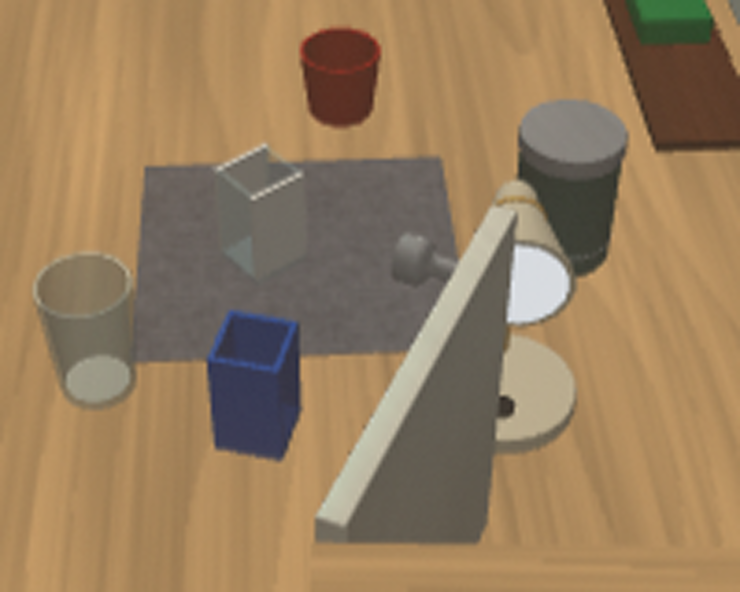

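View pics/topg.png

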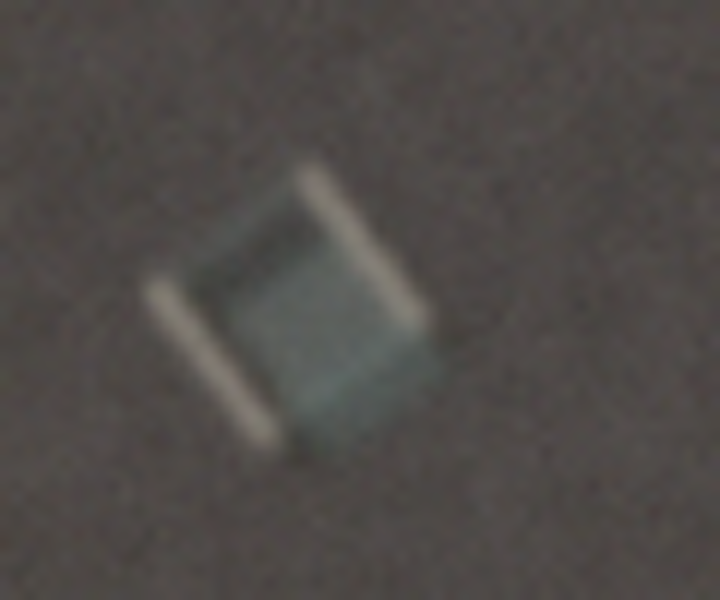

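View pics/sideg.png

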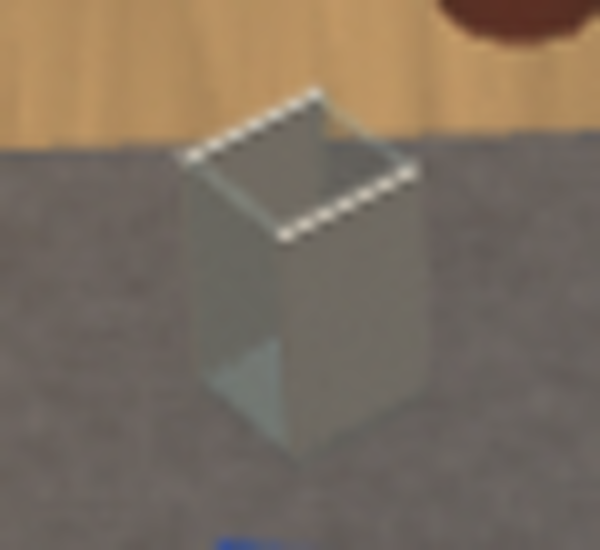

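```bash
python3 - <<'E'
from h import *
np.set_printoptions(precision=4,suppress=True)
st=load('top0');ss=load('side0')
def strips(s,x0,x1,y0,y1,thr,tag):
    im=s['image'].astype(float).min(2); sub=im[y0:y1,x0:x1]
    m=(sub>thr).astype(np.uint8)
    n,l,stt,c=cv2.connectedComponentsWithStats(m,connectivity=8)
    out=[]
    for i in range(1,n):
        if stt[i,4]<8: continue
        pts=np.argwhere(l==i)[:,::-1].astype(np.float32)+[x0,y0]
        w=np.array([im[int(p[1]),int(p[0])]-thr+1 for p in pts])
        cen=(pts*w[:,None]).sum(0)/w.sum()
        r=cv2.minAreaRect(pts.astype(np.float32))
        vx=cv2.fitLine(pts.astype(np.float32),cv2.DIST_L2,0,.01,.01).ravel()[:2]
        t=(pts-cen)@vx
        out.append((cen,vx,t.min(),t.max(),stt[i,4])); print(tag,i,stt[i,4],cen,vx,t.min(),t.max())
    return out
for thr in(95,110): a=strips(st,185,222,222,258,thr,'top%d'%thr)
for thr in(110,130,150): b=strips(ss,235,265,165,188,thr,'side%d'%thr)
E
```

```text
top95 1 52 [209.9639 236.1687] [0.5369 0.8436] -8.712934922022992 7.0865942132042115
top95 2 36 [196.9439 244.535 ] [0.6004 0.7997] -7.59403537924044 8.205683775594308
top110 1 20 [210.5326 236.7283] [0.5759 0.8175] -8.110822217619946 5.489094300114582
side110 1 81 [249.4389 175.9426] [0.9935 0.1137] -12.465355213673407 11.606392908899492
side130 1 20 [244.8325 172.033 ] [ 0.8969 -0.4423] -7.440194332374724 6.872890508399812
side130 2 21 [254.0926 179.9121] [ 0.8902 -0.4557] -6.830410506408183 7.47555527480367
```

```bash
python3 - <<'E'
from h import *
np.set_printoptions(precision=4,suppress=True)
st=load('top0');ss=load('side0')
z=3.3
P=lambda x,y:(160+x/z,120+y/z)
for nm,p in dict(freeOut=(464,190),freeIn=(470,178),hingeOut=(735,314),hingeIn=(748,300),knob=(470,250)).items():
    print(nm,onz(st,*P(*p),0.278),dep(st,*P(*p)))
for nm,p in dict(lensTopA=(387,155),lensB=(380,228)).items(): print(nm,onz(st,*P(*p),.16),dep(st,*P(*p)))
for nm,p in dict(lampbase=(328,228),).items(): print(nm,onz(st,*P(*p),.01),dep(st,*P(*p)))
# lens in side
im=ss['image'];hsv=cv2.cvtColor(im,cv2.COLOR_RGB2HSV)
m=(im.min(2)>190); ys,xs=np.nonzero(m[180:230,300:345]);ys+=180;xs+=300
print(len(xs),xs.min(),xs.max(),ys.min(),ys.max())
pts=np.array([dep(ss,x,y) for x,y in zip(xs,ys)]);print(np.median(pts,0),pts.min(0),pts.max(0))
c=pts.mean(0);_,S,V=np.linalg.svd(pts-c);print(S,V[2])
# other objects
for nm,(u,v,zz) in dict(cup=(141,220,.065),tum=(160+295/z,120+530/z,.1),can=(160+145/z,120+132/z,.12),blue=(160+352/z,120+402/z,.09)).items(): print(nm,onz(st,u,v,zz),dep(st,u,v))
# cabinet front: top edge
E
```

```text
freeOut [ 0.6057 -0.0007  0.278 ] [ 0.6066 -0.001   0.2746]
freeIn [ 0.6154 -0.0058  0.278 ] [ 0.6153 -0.0058  0.2781]
hingeOut [ 0.502  -0.2067  0.278 ] [ 0.5019 -0.2066  0.2785]
hingeIn [ 0.5128 -0.2177  0.278 ] [ 0.5362 -0.2565  0.1508]
knob [ 0.5573 -0.0036  0.278 ] [ 0.5614 -0.0051  0.2602]
lensTopA [0.6721 0.0563 0.16  ] [0.7212 0.0528 0.0016]
lensB [0.6059 0.0641 0.16  ] [0.642  0.0619 0.0153]
lampbase [0.6444 0.1134 0.01  ] [0.6424 0.1132 0.0179]
251 317 333 197 216
[0.6483 0.0623 0.1608] [ 0.4918 -0.6294  0.126 ] [0.6693 0.0683 0.8008]
[0.9713 0.193  0.1487] [ 0.9536 -0.2921 -0.0731]
cup [0.5412 0.4755 0.065 ] [0.5513 0.4947 0.0071]
tum [0.3496 0.1445 0.1   ] [0.3509 0.1496 0.0075]
can [0.711  0.2763 0.12  ] [0.7111 0.2764 0.1195]
blue [0.462  0.0923 0.09  ] [0.4713 0.0932 0.0069]
```

```bash
python3 - <<'E'
from h import *
np.set_printoptions(precision=4,suppress=True)
st=load('top0');ss=load('side0')
a=[]
for t,s in(((196.94,244.53),(244.83,172.03)),((210.2,236.4),(254.09,179.91))):
    p,e=tri(st,t,ss,s);a.append(p);print('strip',p,e, onz(st,*t,.09),onz(ss,*s,.09))
d=a[0]-a[1];print('centre',(a[0]+a[1])/2,'d',np.linalg.norm(d),'glass y yaw',np.degrees(np.arctan2(d[1],d[0])))
for s,c,v in((st,(196.94,244.53),(.6004,.7997)),(st,(210.2,236.4),(.56,.83)),(ss,(244.83,172.03),(.8969,-.4423)),(ss,(254.09,179.91),(.8902,-.4557))):
    c=np.array(c);v=np.array(v);p=onz(s,*(c-7*v),.09);q=onz(s,*(c+7*v),.09);print('strip dir',np.degrees(np.arctan2(*(q-p)[1::-1])),p,q)
# lens plane
im=ss['image']
m=(im.min(2)>190)&(ss['depth']>.1);m[:190]=0;m[225:]=0;m[:,:305]=0;m[:,345:]=0
m=cv2.erode(m.astype(np.uint8),np.ones((3,3)))>0
ys,xs=np.nonzero(m);pts=np.array([dep(ss,x,y) for x,y in zip(xs,ys)])
pts=pts[np.abs(pts[:,1]-np.median(pts[:,1]))<.02];print(len(pts),np.median(pts,0),pts.min(0),pts.max(0))
A=np.c_[pts[:,0],pts[:,2],np.ones(len(pts))];k=np.linalg.lstsq(A,pts[:,1],rcond=None)[0];print('y=ax+bz+c',k, np.std(A@k-pts[:,1]))
# cabinet top points
D=st['depth'];vv,uu=np.mgrid[100:260,340:480]
P=np.array([dep(st,u,v) for u,v in zip(uu.ravel(),vv.ravel())]).reshape(160,140,3)
mm=(np.abs(P[...,2]-.28)<.012);im=st['image'][100:260,340:480]
x=P[mm];h=cv2.minAreaRect(x[:,:2].astype(np.float32)[x[:,1]<-.2]);print('cab',h,cv2.boxPoints(h))
E
```

```text
strip [0.4587 0.2994 0.089 ] 0.0008817231337332083 [0.4591 0.2993 0.09  ] [0.4583 0.298  0.09  ]
strip [0.4834 0.2605 0.0895] 0.001975442899534085 [0.4824 0.2603 0.09  ] [0.4844 0.2602 0.09  ]
centre [0.4711 0.2799 0.0893] d 0.04608096660355666 glass y yaw 122.39431172128043
strip dir -143.2294262637475 [0.4761 0.312  0.09  ] [0.4422 0.2866 0.09  ]
strip dir -146.34436293819718 [0.5001 0.2721 0.09  ] [0.4647 0.2485 0.09  ]
strip dir 37.161386855377444 [0.4404 0.2844 0.09  ] [0.4766 0.3118 0.09  ]
strip dir 37.12099825415447 [0.4668 0.2468 0.09  ] [0.5024 0.2738 0.09  ]
172 [0.6476 0.0623 0.1619] [0.6363 0.0588 0.1311] [0.665  0.0659 0.188 ]
y=ax+bz+c [-0.1258 -0.0038  0.1445] 0.0011661106750905867
cab ((0.6114002466201782, -0.3120361566543579), (0.20856517553329468, 0.24106226861476898), 85.8753433227539) [[ 0.4837 -0.4074]
 [ 0.7241 -0.4247]
 [ 0.7391 -0.2167]
 [ 0.4987 -0.1994]]
```

```bash
python3 - <<'E'
import cv2
a=cv2.imread('pics/top0.png');cv2.imwrite('pics/topc.png',cv2.resize(a[110:250,340:480],None,fx=4.2,fy=4.2,interpolation=cv2.INTER_CUBIC))
cv2.imwrite('pics/topl.png',cv2.resize(a[155:215,230:320],None,fx=8,fy=8,interpolation=cv2.INTER_CUBIC))
E
```

```text
(no output)
```

View pics/topc.png

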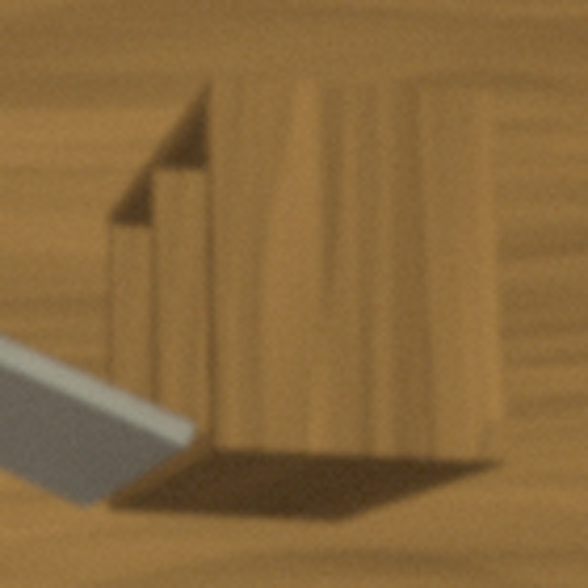

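View pics/topl.png

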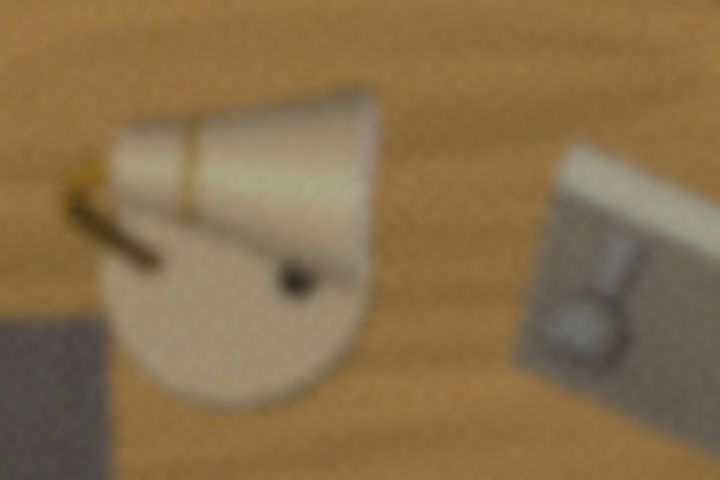

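```bash
python3 - <<'E'
from h import *
from scipy.spatial.transform import Rotation as Ro
np.set_printoptions(precision=4,suppress=True)
st=load('top0')
o=monitor.get_obs();R=Ro.from_euler('xyz',o['orientation'],degrees=True).as_matrix();print(R, 'jaw yaw',np.degrees(np.arctan2(R[1,1],R[0,1])))
c=[onz(st,340+x/4.2,110+y/4.2,.28) for x,y in((213,82),(215,450),(500,462),(492,78))]
for i in range(4): d=c[(i+1)%4]-c[i];print(c[i],np.linalg.norm(d),np.degrees(np.arctan2(d[1],d[0])))
# door line from top-edge pixels: outer face depth fit
vv,uu=np.mgrid[170:235,290:385];P=np.array([dep(st,u,v) for u,v in zip(uu.ravel(),vv.ravel())])
m=np.abs(P[:,2]-.278)<.004;q=P[m];print(m.sum());r=cv2.minAreaRect(q[:,:2].astype(np.float32));print(r,cv2.boxPoints(r))
E
```

```text
[[-0.0001 -0.221  -0.9753]
 [-0.0015 -0.9753  0.221 ]
 [-1.      0.0015 -0.0002]] jaw yaw -102.7707057431309
[ 0.7326 -0.2458  0.28  ] 0.2372498400159673 175.5288248572496
[ 0.496  -0.2274  0.28  ] 0.17372199733062915 -93.77462439477725
[ 0.4846 -0.4007  0.28  ] 0.2485248247612014 -5.576398404275442
[ 0.7319 -0.4248  0.28  ] 0.17900067468666786 89.80295677666493
553
((0.5589579343795776, -0.10688016563653946), (0.238437682390213, 0.01749119721353054), 63.36785125732422) [[ 0.4977 -0.2095]
 [ 0.5133 -0.2174]
 [ 0.6202 -0.0042]
 [ 0.6046  0.0036]]
```

```bash
python3 -m crank '[{"linear":[0.52,-0.64,0.05],"rot":[0,0,-0.4],"hand":0},{"linear":[0.52,-0.64,0.05],"rot":[0,0,-0.4],"hand":0},{"linear":[0.52,-0.64,0.05],"rot":[0,0,-0.4],"hand":0},{"linear":[0.52,-0.64,0.05],"rot":[0,0,-0.4],"hand":0},{"linear":[0.52,-0.64,0.05],"rot":[0,0,-0.4],"hand":0},{"linear":[0.52,-0.64,0.05],"rot":[0,0,-0.4],"hand":0},{"linear":[0.52,-0.64,0.05],"rot":[0,0,-0.4],"hand":0},{"linear":[0.52,-0.64,0],"rot":[0,0,0],"hand":0}]'
cat > st.py <<'E'
from h import *
from scipy.spatial.transform import Rotation as Ro
np.set_printoptions(precision=4,suppress=True)
o=monitor.get_obs();R=Ro.from_euler('xyz',o['orientation'],degrees=True).as_matrix()
print(o['clock'],o['joint_pos'],'tcp',o['tool_pos'],'F',o['force'],'open',o['opening'],'jaw',np.degrees(np.arctan2(R[1,1],R[0,1])),'x',R[:,0])
E
python3 st.py
```

```text
clock: 1.1
tool_pos: [0.4018, 0.3412, 0.243]
orientation: [95.7, 89.6, -111.3]
force: [-0.5, 1.5, -0.0]
opening: 0.0136
1.1 [ 61.7167   6.1865 -16.1299   0.0589 -68.1265   1.321 ] tcp [0.4018 0.3412 0.243 ] F [-0.5077  1.4664 -0.0267] open 0.013562689743492572 jaw -116.94033083126904 x [-0.0028 -0.0073 -1.    ]
```

```bash
python3 -m crank '[{"linear":[0.16,-0.66,-0.02],"rot":[0,0,0],"hand":0},{"linear":[0.16,-0.66,-0.02],"rot":[0,0,0],"hand":0},{"linear":[0.16,-0.66,-0.02],"rot":[0,0,0],"hand":0},{"linear":[0.16,-0.66,-0.02],"rot":[0,0,0],"hand":0},{"linear":[0.16,-0.66,-0.02],"rot":[0,0,0],"hand":0},{"linear":[0.16,-0.66,-0.02],"rot":[0,0,0],"hand":0},{"linear":[0.16,-0.66,-0.02],"rot":[0,0,0],"hand":0},{"linear":[0.16,-0.66,0],"rot":[0,0,0],"hand":0},{"linear":[0.16,-0.66,0],"rot":[0,0,0],"hand":0},{"linear":[0.16,-0.66,0],"rot":[0,0,0],"hand":0},{"linear":[0,0,0],"rot":[0,0,0],"hand":0}]'
python3 - <<'E'
from st import *
snap('side','side1');snap('top','top1')
E
```

```text
clock: 2.48
tool_pos: [0.4983, -0.0716, 0.2317]
orientation: [79.1, 89.3, -128.1]
force: [-0.2, 0.3, 0.7]
opening: 0.0001
2.475 [ 14.5365   4.2419 -19.9974   0.4317 -66.2785  48.1002] tcp [ 0.4983 -0.0716  0.2317] F [-0.2271  0.2569  0.7276] open 7.268384656029396e-05 jaw -117.187213176226 x [-0.007  -0.0089 -0.9999]
```

View pics/top1.png

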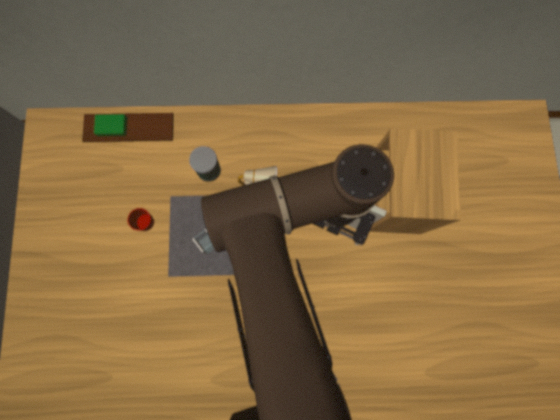

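View pics/side1.png

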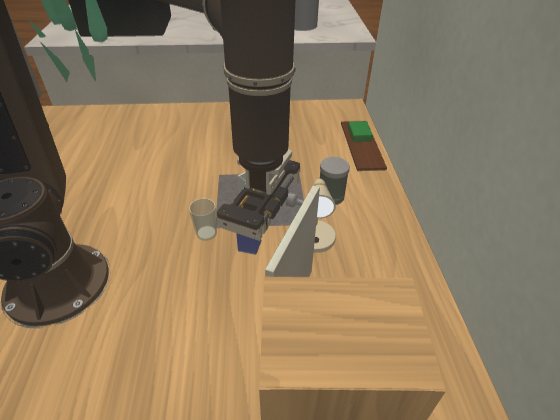

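```bash
python3 -m crank '[{"linear":[0.27,-0.1,0.02],"rot":[0,0,0],"hand":0},{"linear":[0.27,-0.1,0.02],"rot":[0,0,0],"hand":0},{"linear":[0.27,-0.1,0.02],"rot":[0,0,0],"hand":0},{"linear":[0.15,-0.09,0],"rot":[0,0,-0.9],"hand":0},{"linear":[0.15,-0.09,0],"rot":[0,0,-0.9],"hand":0},{"linear":[0.15,-0.09,0],"rot":[0,0,-0.9],"hand":0},{"linear":[0.15,-0.09,0],"rot":[0,0,-0.9],"hand":0},{"linear":[0.13,-0.14,0],"rot":[0,0,-1],"hand":0},{"linear":[0.13,-0.14,0],"rot":[0,0,-1],"hand":0},{"linear":[0.13,-0.14,0],"rot":[0,0,-1],"hand":0}]'
python3 - <<'E'
from st import *
snap('side','side2')
E
```

```text
clock: 3.82
tool_pos: [0.6175, -0.1318, 0.2337]
orientation: [73.7, 89.2, -166.8]
force: [-0.9, -0.0, -1.3]
opening: 0.0001
3.825 [  5.698   16.675   -4.0039   0.1101 -70.1045  23.7573] tcp [ 0.6175 -0.1318  0.2337] F [-0.9029 -0.019  -1.3129] open 0.0001456631468216882 jaw -150.50510031228708 x [-0.0134 -0.0032 -0.9999]
```

View pics/side2.png

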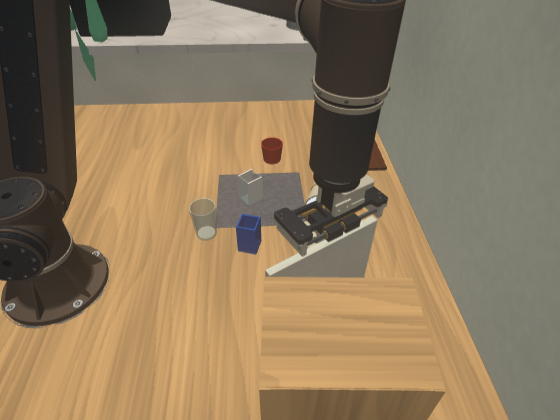

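```bash
python3 -m crank '[{"linear":[0.02,-0.19,0],"rot":[0,0,-1],"hand":0},{"linear":[0.02,-0.19,0],"rot":[0,0,-1],"hand":0},{"linear":[0.02,-0.19,0],"rot":[0,0,-1],"hand":0},{"linear":[0.03,-0.19,0],"rot":[0,0,-1],"hand":0},{"linear":[0.03,-0.15,0],"rot":[0,0,-1],"hand":0},{"linear":[0.02,-0.12,0],"rot":[0,0,-1],"hand":0},{"linear":[0,-0.1,0],"rot":[0,0,-0.5],"hand":0},{"linear":[0,-0.08,0],"rot":[0,0,-0.5],"hand":0}]'
python3 - <<'E'
from st import *
snap('side','side3')
E
```

```text
clock: 4.88
tool_pos: [0.6329, -0.2041, 0.2307]
orientation: [73.7, 89.1, 157.7]
force: [-1.1, -0.2, 0.4]
opening: 0.0005
4.875 [ -1.2962  20.0158   0.5736  -0.3295 -71.3726  -4.5197] tcp [ 0.6329 -0.2041  0.2307] F [-1.0868 -0.2036  0.4304] open 0.0005323551053693187 jaw 174.078443708122 x [-0.0141  0.0058 -0.9999]
```

View pics/side3.png

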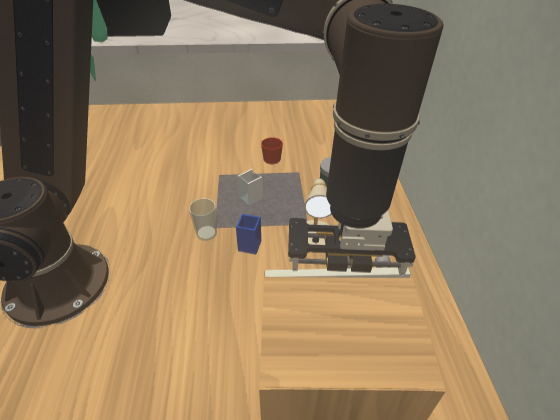

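```bash
python3 -m crank '[{"linear":[0,-0.06,0],"rot":[0,0,0],"hand":0},{"linear":[0,-0.06,0],"rot":[0,0,0],"hand":0},{"linear":[0,-0.06,0],"rot":[0,0,0],"hand":0}]'; python3 -m crank '[{"linear":[0,-0.06,0],"rot":[0,0,0],"hand":0},{"linear":[0,-0.06,0],"rot":[0,0,0],"hand":0},{"linear":[0,-0.06,0],"rot":[0,0,0],"hand":0}]'
```

```text
clock: 5.3
tool_pos: [0.6327, -0.21, 0.2306]
orientation: [52.7, 88.9, 136.9]
force: [-4.0, 22.8, 7.3]
opening: 0.0005
clock: 5.68
tool_pos: [0.6326, -0.2094, 0.2308]
orientation: [32.4, 88.2, 117.1]
force: [-2.7, 16.4, 4.3]
opening: 0.0005
```

```bash
python3 -m crank '[{"linear":[0,0.1,0.02],"rot":[0,0,0],"hand":0},{"linear":[0,0.5,0.05],"rot":[0,0,0],"hand":0},{"linear":[-0.4,0.5,0.05],"rot":[0,0,-1],"hand":0.3},{"linear":[-0.6,0.5,0.05],"rot":[0,0,-1],"hand":0.6},{"linear":[-0.6,0.5,0.05],"rot":[0,0,-1],"hand":1},{"linear":[-0.6,0.5,0.05],"rot":[0,0,-1],"hand":1},{"linear":[-0.3,0.5,0.05],"rot":[0,0,-1],"hand":1},{"linear":[0,0.6,0],"rot":[0,0,-1],"hand":1},{"linear":[0,0.6,0],"rot":[0,0,-1],"hand":1}]'
python3 - <<'E'
from st import *
snap('side','side4');snap('top','top4')
E
```

```text
clock: 6.8
tool_pos: [0.478, 0.0526, 0.2515]
orientation: [24.9, 88.2, 73.7]
force: [0.8, -0.1, -0.0]
opening: 0.0649
6.8 [ 28.7186   0.5099 -20.5753  -1.3424 -67.6757 -69.4978] tcp [0.478  0.0526 0.2515] F [ 0.8198 -0.0675 -0.002 ] open 0.06491187634991051 jaw 138.73464920493066 x [ 0.0086  0.0294 -0.9995]
```

View pics/side4.png

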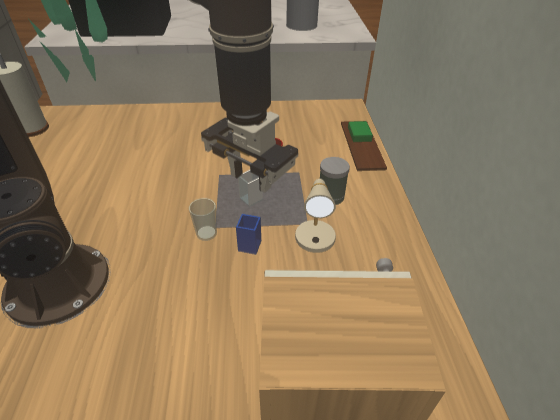

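View pics/top4.png

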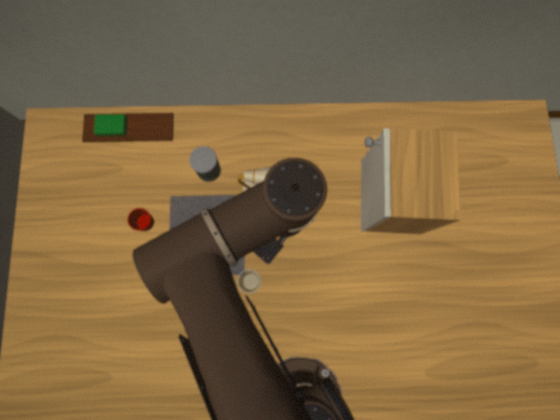

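```bash
python3 - <<'E'
from h import *
np.set_printoptions(precision=4,suppress=True)
st=load('top4');ss=load('side4');t0=load('top0')
im=ss['image']
m=((im.min(2)>175)&(ss['depth']>.1)).astype(np.uint8);m[:185]=0;m[228:]=0;m[:,:295]=0;m[:,345:]=0
n,l,stt,c=cv2.connectedComponentsWithStats(m);i=1+np.argmax(stt[1:,4]);print(stt[i],c[i])
cs,_=cv2.findContours((l==i).astype(np.uint8),cv2.RETR_EXTERNAL,cv2.CHAIN_APPROX_NONE);e=cv2.fitEllipse(cs[0]);print(e)
print('on z=.16',onz(ss,*e[0],.16),onz(ss,*c[i],.16))
mm=cv2.erode((l==i).astype(np.uint8),np.ones((3,3)))
ys,xs=np.nonzero(mm);p=np.array([dep(ss,x,y) for x,y in zip(xs,ys)]);print(len(p),np.median(p,0),p.min(0),p.max(0))
A=np.c_[p[:,0],p[:,2],np.ones(len(p))];k=np.linalg.lstsq(A,p[:,1],rcond=None)[0];print(k,np.std(A@k-p[:,1]),'beam dir yaw',np.degrees(np.arctan2(-1,k[0])))
# door front plane via top depth
D=[];
for v in range(150,228):
  for u in range(355,392):
    q=dep(st,u,v)
    D.append([u,v,*q])
D=np.array(D);P=D[:,2:]
s=(P[:,2]<.26)&(P[:,2]>.05)&(P[:,1]>-.27)&(P[:,1]<-.17)&(P[:,0]>.5)&(P[:,0]<.7)
p=P[s];
for _ in range(4):
    A=np.c_[p[:,0],p[:,2],np.ones(len(p))];k=np.linalg.lstsq(A,p[:,1],rcond=None)[0];r=A@k-p[:,1];print(len(p),k,r.std(),np.degrees(np.arctan(k[0])));p=p[np.abs(r)<max(.004,2*r.std())]
# top edge of door line
p=P[np.abs(P[:,2]-.278)<.004];p=p[p[:,1]>-.28];r=cv2.minAreaRect(p[:,:2].astype(np.float32));print(cv2.boxPoints(r))
# lamp base circle top0
hsv=cv2.cvtColor(t0['image'],cv2.COLOR_RGB2HSV);print(hsv[193,258],hsv[193,285])
E
```

```text
[306 196  28  21 452] [319.3385 206.3319]
((319.3517150878906, 206.33615112304688), (19.795686721801758, 27.03669548034668), 88.86511993408203)
on z=.16 [0.6375 0.0645 0.16  ] [0.6375 0.0645 0.16  ]
350 [0.637  0.0639 0.1603] [0.6085 0.0576 0.1312] [0.6671 0.0698 0.1876]
[-0.1335  0.0017  0.1485] 0.001246376858052261 beam dir yaw -97.60607890513411
1243 [-0.0723 -0.0006 -0.1748] 0.0005400039914853336 -4.137131098081024
1243 [-0.0723 -0.0006 -0.1748] 0.0005400039914853336 -4.137131098081024
1243 [-0.0723 -0.0006 -0.1748] 0.0005400039914853336 -4.137131098081024
1243 [-0.0723 -0.0006 -0.1748] 0.0005400039914853336 -4.137131098081024
[[ 0.4964 -0.2304]
 [ 0.6766 -0.2429]
 [ 0.678  -0.2225]
 [ 0.4978 -0.2099]]
[ 19  76 157] [ 18 136 141]
```

```bash
python3 -m crank '[{"linear":[-0.02,0.63,-0.05],"rot":[-0.06,0.02,-0.41],"hand":1},{"linear":[-0.02,0.63,-0.05],"rot":[-0.06,0.02,-0.41],"hand":1},{"linear":[-0.02,0.63,-0.1],"rot":[-0.06,0.02,-0.41],"hand":1},{"linear":[-0.02,0.63,-0.1],"rot":[-0.06,0.02,-0.41],"hand":1},{"linear":[-0.02,0.63,-0.1],"rot":[-0.06,0.02,-0.41],"hand":1},{"linear":[-0.02,0.5,-0.1],"rot":[-0.06,0.02,-0.41],"hand":1},{"linear":[0,0,0],"rot":[0,0,0],"hand":1},{"linear":[0,0,0],"rot":[0,0,0],"hand":1}]'
python3 st.py
```

```text
clock: 7.9
tool_pos: [0.472, 0.2765, 0.2221]
orientation: [-83.1, 89.6, -46.5]
force: [-0.3, 0.3, 0.8]
opening: 0.0879
7.9 [  51.2028    8.6351  -16.2219    0.4776  -65.2023 -104.7612] tcp [0.472  0.2765 0.2221] F [-0.2682  0.3466  0.775 ] open 0.08792315015823127 jaw 126.64189395694027 x [ 0.0053 -0.0055 -1.    ]
```

```bash
python3 -m crank '[{"linear":[-0.02,0.05,-0.4],"rot":[0.06,0.06,0],"hand":1},{"linear":[0,0.01,-0.5],"rot":[0,0,0],"hand":1},{"linear":[0,0,-0.5],"rot":[0,0,0],"hand":1},{"linear":[0,0,-0.4],"rot":[0,0,0],"hand":1},{"linear":[0,0,0],"rot":[0,0,0],"hand":1}]'
python3 - <<'E'
from st import *
s=snap('side','side5')
a=cv2.imread('pics/side5.png');cv2.imwrite('pics/side5z.png',cv2.resize(a[110:220,180:330],None,fx=5,fy=5,interpolation=cv2.INTER_CUBIC))
E
```

```text
clock: 8.52
tool_pos: [0.4728, 0.2754, 0.1144]
orientation: [1.9, 89.7, 38.5]
force: [-0.4, -0.6, 0.6]
opening: 0.0876
8.525 [  50.7882   14.2667  -24.3902    0.0781  -51.0651 -104.2524] tcp [0.4728 0.2754 0.1144] F [-0.435  -0.5881  0.5979] open 0.08761387994745183 jaw 126.58482377342558 x [ 0.0039  0.0031 -1.    ]
```

View pics/side5z.png

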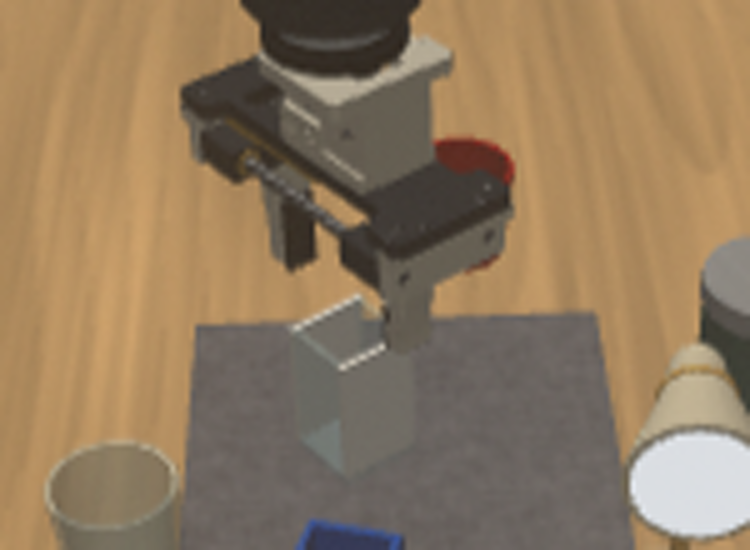

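```bash
python3 - <<'E'
from st import *
s=load('side5')
print(proj(s,(0.505,0.2315,.114)),proj(s,(0.4711,0.2799,.09)), onz(s,261.6,179.6,.114))
# re-check strips in side5
im=s['image'].min(2).astype(float)
m=(im>135).astype(np.uint8);m[:165]=0;m[188:]=0;m[:,:235]=0;m[:,:262]=m[:,:262];m[:,258:]=0
n,l,a,c=cv2.connectedComponentsWithStats(m)
for i in range(1,n):
    if a[i,4]>6: print(a[i],c[i],onz(s,*c[i],.09))
E
```

```text
8.575 [  50.7945   14.202   -24.3013    0.1046  -51.1046 -104.26  ] tcp [0.4734 0.2761 0.1156] F [-0.1849 -0.0192  0.6532] open 0.08784017651498993 jaw 126.59991626824664 x [ 0.0054  0.0044 -1.    ]
(np.float64(261.53969276025396), np.float64(179.35536440756985)) (np.float64(249.3091949210523), np.float64(175.7482706611217)) [0.5051 0.2304 0.114 ]
[238 169  14   7  20] [244.65 172.15] [0.4578 0.2974 0.09  ]
[248 179   9   5  13] [252. 181.] [0.4784 0.2556 0.09  ]
```

```bash
python3 -m crank '[{"linear":[-0.03,0.08,0],"rot":[0.05,0.05,0],"hand":1},{"linear":[0,0,-0.4],"rot":[0,0,0],"hand":1},{"linear":[0,0,-0.4],"rot":[0,0,0],"hand":1},{"linear":[0,0,-0.3],"rot":[0,0,0],"hand":1},{"linear":[0,0,0],"rot":[0,0,0],"hand":1}]'
python3 - <<'E'
from st import *
s=snap('side','side6')
a=cv2.imread('pics/side6.png');cv2.imwrite('pics/side6z.png',cv2.resize(a[110:220,180:330],None,fx=5,fy=5,interpolation=cv2.INTER_CUBIC))
E
```

```text
clock: 9.2
tool_pos: [0.4754, 0.2847, 0.0557]
orientation: [26.7, 88.8, 63.4]
force: [0.4, 1.1, -0.1]
opening: 0.0878
9.2 [  50.9822   18.6465  -27.4854   -0.3845  -42.6846 -104.0437] tcp [0.4754 0.2847 0.0557] F [ 0.3511  1.0872 -0.101 ] open 0.08775825627411302 jaw 126.6636617859976 x [ 0.0095  0.0189 -0.9998]
```

View pics/side6z.png

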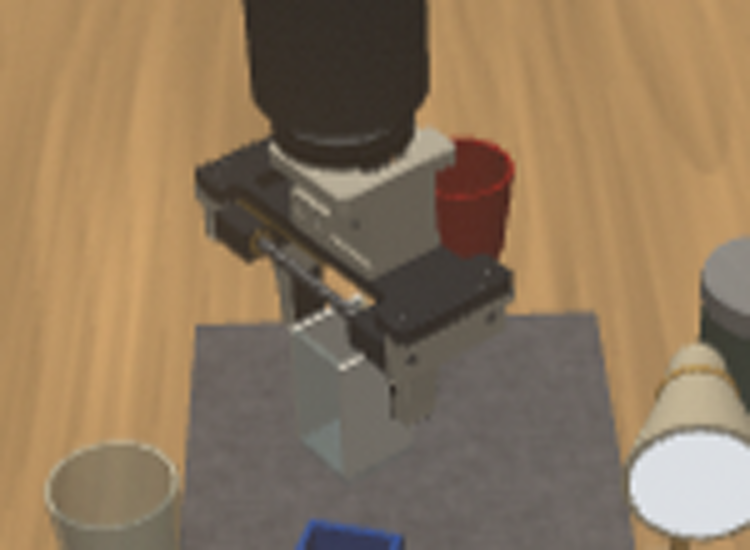

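```bash
python3 -m crank '[{"linear":[-0.04,-0.04,-0.03],"rot":[-0.11,0.05,0],"hand":1},{"linear":[-0.03,-0.03,-0.03],"rot":[-0.11,0.05,0],"hand":1},{"linear":[0,0,0],"rot":[0,0,0],"hand":1}]'
python3 st.py
```

```text
clock: 9.62
tool_pos: [0.4726, 0.2821, 0.0557]
orientation: [-4.9, 89.7, 31.8]
force: [0.4, 0.0, 0.2]
opening: 0.0875
9.625 [  51.3011   18.7275  -27.5621    0.1425  -43.4337 -104.7053] tcp [0.4726 0.2821 0.0557] F [0.4122 0.0288 0.157 ] open 0.0874715954765282 jaw 126.69898262180834 x [ 0.0044  0.0027 -1.    ]
```

```bash
python3 -m crank '[{"linear":[-0.03,-0.03,-0.08],"rot":[0,0.05,0],"hand":1},{"linear":[0,0,-0.08],"rot":[0,0,0],"hand":1},{"linear":[0,0,0],"rot":[0,0,0],"hand":1}]'
python3 st.py
```

```text
clock: 10.0
tool_pos: [0.4707, 0.2802, 0.0457]
orientation: [56.7, 89.8, 93.4]
force: [-0.1, 0.1, 1.3]
opening: 0.0876
10.0 [  51.1799   19.4248  -28.1246   -0.1695  -42.3251 -104.3513] tcp [0.4707 0.2802 0.0457] F [-0.1058  0.1402  1.2752] open 0.08755955110488638 jaw 126.7034657161722 x [-0.0002  0.003  -1.    ]
```

Well centred and vertical; close.

```bash
python3 -m crank '[{"linear":[0,0,0],"rot":[0,0,0],"hand":0.7},{"linear":[0,0,0],"rot":[0,0,0],"hand":0.62},{"linear":[0,0,0],"rot":[0,0,0],"hand":0.57},{"linear":[0,0,0],"rot":[0,0,0],"hand":0.4},{"linear":[0,0,0],"rot":[0,0,0],"hand":0},{"linear":[0,0,0],"rot":[0,0,0],"hand":0}]'
python3 - <<'E'
from st import *
s=snap('side','side7')
a=cv2.imread('pics/side7.png');cv2.imwrite('pics/side7z.png',cv2.resize(a[110:220,180:330],None,fx=5,fy=5,interpolation=cv2.INTER_CUBIC))
E
```

```text
clock: 10.75
tool_pos: [0.4708, 0.2802, 0.0457]
orientation: [54.0, 89.8, 90.7]
force: [-0.8, 1.2, 0.1]
opening: 0.0495
10.75 [  51.1691   19.4296  -28.1169   -0.1569  -42.3255 -104.3529] tcp [0.4708 0.2802 0.0457] F [-0.7501  1.2267  0.1358] open 0.04954268800795912 jaw 126.70041353708885 x [-0.      0.0029 -1.    ]
```

View pics/side7z.png

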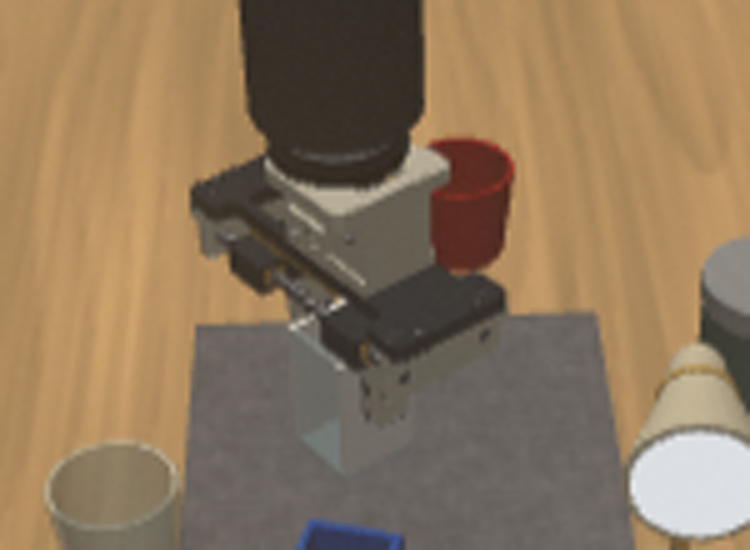

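```bash
python3 -m crank '[{"linear":[0,0,0.1],"rot":[0,0,0],"hand":0},{"linear":[0,0,0.2],"rot":[0,0,0],"hand":0},{"linear":[0,0,0.3],"rot":[0,0,0],"hand":0},{"linear":[0,0,0.4],"rot":[0,0,0],"hand":0},{"linear":[0,0,0.4],"rot":[0,0,0],"hand":0},{"linear":[0,0,0.4],"rot":[0,0,0],"hand":0},{"linear":[0,0,0.4],"rot":[0,0,0],"hand":0},{"linear":[0,0,0.4],"rot":[0,0,0],"hand":0},{"linear":[0,0,0.2],"rot":[0,0,0],"hand":0},{"linear":[0,0,0],"rot":[0,0,0],"hand":0}]'
python3 - <<'E'
from st import *
s=snap('side','side8')
a=cv2.imread('pics/side8.png');cv2.imwrite('pics/side8z.png',cv2.resize(a[60:220,180:380],None,fx=3.7,fy=3.7,interpolation=cv2.INTER_CUBIC))
E
```

```text
clock: 12.05
tool_pos: [0.4689, 0.279, 0.2244]
orientation: [53.8, 89.7, 90.5]
force: [-0.2, 0.6, -2.7]
opening: 0.0501
12.05 [  51.2018    8.3786  -15.947    -0.1932  -65.4597 -104.4482] tcp [0.4689 0.279  0.2244] F [-0.2326  0.5772 -2.6914] open 0.050106981455235754 jaw 126.67403351974897 x [-0.      0.0048 -1.    ]
```

View pics/side8z.png

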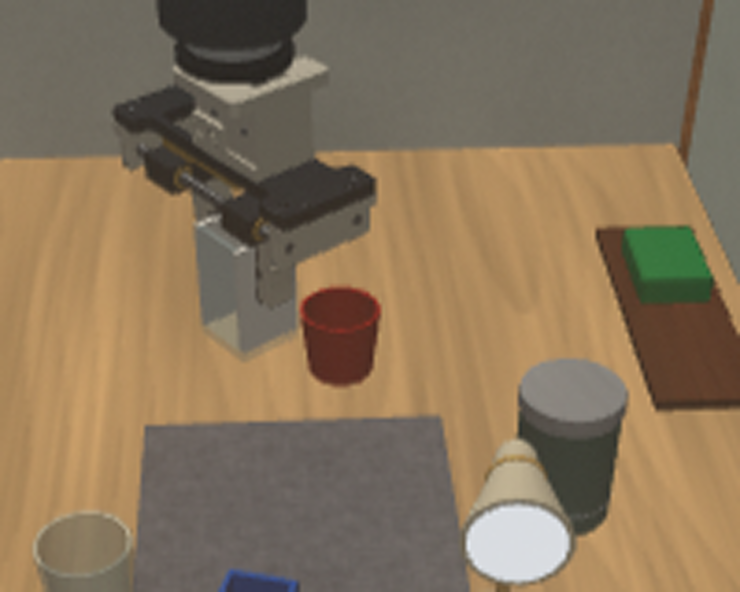

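```bash
python3 -m crank '[{"linear":[0,-0.15,0],"rot":[0,0,0.3],"hand":0},{"linear":[0,-0.3,0],"rot":[0,0,0.6],"hand":0},{"linear":[0,-0.45,0],"rot":[0,0,0.6],"hand":0},{"linear":[0.05,-0.45,0],"rot":[0,0,0.6],"hand":0},{"linear":[0.05,-0.45,0],"rot":[0,0,0.6],"hand":0},{"linear":[0.05,-0.45,0],"rot":[0,0,0.6],"hand":0},{"linear":[0.05,-0.45,0],"rot":[0,0,0.6],"hand":0},{"linear":[0.05,-0.45,0],"rot":[0,0,0.6],"hand":0},{"linear":[0.05,-0.45,0],"rot":[0,0,0.6],"hand":0},{"linear":[0.1,-0.45,0],"rot":[0,0,0.6],"hand":0},{"linear":[0.15,-0.45,0],"rot":[0,0,0.6],"hand":0},{"linear":[0.2,-0.45,0],"rot":[0,0,0.6],"hand":0},{"linear":[0.2,-0.3,0],"rot":[0,0,0.6],"hand":0},{"linear":[0.2,-0.2,0],"rot":[0,0,0.5],"hand":0},{"linear":[0.1,-0.1,0],"rot":[0,0,0.3],"hand":0},{"linear":[0,0,0],"rot":[0,0,0],"hand":0}]'
python3 st.py
```

```text
clock: 14.1
tool_pos: [0.5332, -0.0756, 0.2066]
orientation: [133.6, 88.3, -146.0]
force: [0.2, 0.0, -2.8]
opening: 0.0494
14.1 [ 13.2354   9.3535 -17.567    0.6591 -64.6529 -23.1332] tcp [ 0.5332 -0.0756  0.2066] F [ 0.1873  0.0215 -2.8137] open 0.04941237855236563 jaw 170.3801763176331 x [-0.0243 -0.0164 -0.9996]
```

```bash
python3 -m crank '[{"linear":[0.15,0,-0.05],"rot":[0.05,-0.07,0.1],"hand":0},{"linear":[0.25,0,-0.1],"rot":[0.05,-0.07,0.1],"hand":0},{"linear":[0.25,0,-0.1],"rot":[0.05,-0.07,0.1],"hand":0},{"linear":[0.25,0,-0.15],"rot":[0.04,-0.07,0.1],"hand":0},{"linear":[0.25,0,-0.15],"rot":[0,0,0],"hand":0},{"linear":[0.15,0,-0.1],"rot":[0,0,0],"hand":0},{"linear":[0.08,0,-0.05],"rot":[0,0,0],"hand":0},{"linear":[0,0,0],"rot":[0,0,0],"hand":0},{"linear":[0,0,0],"rot":[0,0,0],"hand":0}]'
python3 st.py
```

```text
clock: 15.22
tool_pos: [0.6209, -0.075, 0.1594]
orientation: [68.8, 89.9, 151.4]
force: [1.8, -0.7, -1.7]
opening: 0.0502
15.225 [ 10.9443  18.7884 -11.0619  -0.0555 -60.208  -18.3491] tcp [ 0.6209 -0.075   0.1594] F [ 1.7551 -0.6747 -1.6973] open 0.05016930961310969 jaw 172.56768631997878 x [-0.0012  0.0006 -1.    ]
```

Very near the goal. Look and measure the glass itself.

```bash
python3 - <<'E'
from st import *
s=snap('side','side9');snap('top','top9')
a=cv2.imread('pics/side9.png');cv2.imwrite('pics/side9z.png',cv2.resize(a[110:290,230:430],None,fx=3.3,fy=3.3,interpolation=cv2.INTER_CUBIC))
E
```

```text
15.225 [ 10.9443  18.7884 -11.0619  -0.0555 -60.208  -18.3491] tcp [ 0.6209 -0.075   0.1594] F [ 1.7551 -0.6747 -1.6973] open 0.05016930961310969 jaw 172.56768631997878 x [-0.0012  0.0006 -1.    ]
```

View pics/side9z.png

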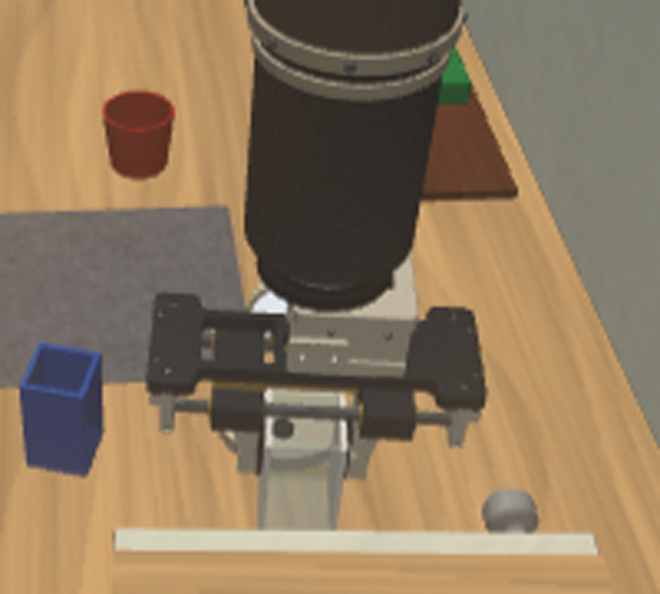

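View pics/top9.png

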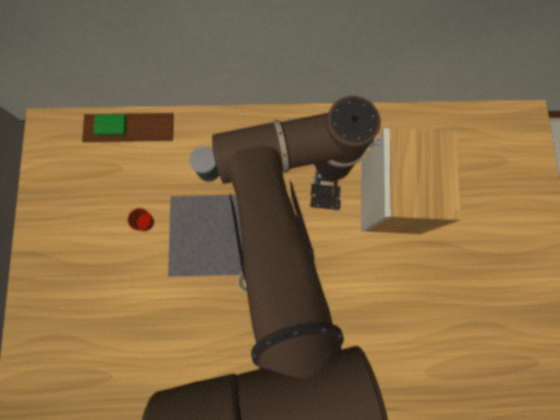

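```bash
python3 -m crank '[{"linear":[-0.03,-0.02,0.02],"rot":[0,0,0],"hand":0},{"linear":[0,0,0.01],"rot":[0,0,0],"hand":0},{"linear":[0,0,0],"rot":[0,0,0],"hand":0}]'
python3 - <<'E'
from st import *
s=snap('side','side10');s2=snap('top','top10')
o2=monitor.get_obs();print(o2['clock'],o2['tool_pos'],o2['qvel'],o2['force'])
tcp=o2['tool_pos'];c=np.array(tcp)-[0,0,.0007]
yx=np.radians(82.57);gx=np.array([np.cos(yx),np.sin(yx),0]);gy=np.array([-np.sin(yx),np.cos(yx),0])
L=np.array([.6373,.0642,.1602]);b=np.array([-.1288,-.9917,0]);w=c-L;print('along',w@b,'lateral',w@np.array([.9917,-.1288,0]),'dz',w[2])
a=cv2.imread('pics/side10.png');x0,y0,k=270,200,9
z=cv2.resize(a[y0:y0+65,x0:x0+85],None,fx=k,fy=k,interpolation=cv2.INTER_CUBIC)
for h in(-.045,.045):
  for i in(-1,1):
    for j in(-1,1):
      u,v=proj(s,c+gx*.025*i+gy*.025*j+[0,0,h]);cv2.circle(z,(int((u-x0+.5)*k),int((v-y0+.5)*k)),4,(0,0,255) if h>0 else (255,0,0),1)
cv2.imwrite('pics/side10z.png',z)
# door now: shut check
def plane(st):
    P=np.array([dep(st,u,v) for v in range(150,228) for u in range(355,392)])
    p=P[(P[:,2]<.26)&(P[:,2]>.05)&(P[:,1]>-.27)&(P[:,1]<-.17)&(P[:,0]>.5)&(P[:,0]<.7)]
    A=np.c_[p[:,0],p[:,2],np.ones(len(p))];k=np.linalg.lstsq(A,p[:,1],rcond=None)[0];return len(p),k,np.std(A@k-p[:,1])
print(plane(s2))
# cabinet orientation: back edge and near side in top view depth: points on cabinet top
P=np.array([dep(s2,u,v) for v in range(110,245) for u in range(375,475)]);q=P[np.abs(P[:,2]-.28)<.006]
# far edges: for x bins, min y
for lo in np.arange(.51,.73,.03):
    t=q[(q[:,0]>lo)&(q[:,0]<lo+.03)];print(round(lo+.015,3),t[:,1].min() if len(t) else None,t[:,1].max() if len(t) else None)
E
```

```text
clock: 15.7
tool_pos: [0.6188, -0.0762, 0.1626]
orientation: [-30.5, 89.9, 52.1]
force: [0.2, 0.1, -1.5]
opening: 0.0498
15.7 [ 10.8674  18.4017 -11.1762  -0.0527 -60.3698 -18.2651] tcp [ 0.6188 -0.0762  0.1626] F [ 0.1525  0.1331 -1.5412] open 0.0497536632233888 jaw 172.57622961026973 x [ 0.0007  0.001  -1.    ]
15.8 [ 0.6189 -0.0762  0.1625] [ 0.0748  0.2092 -0.0757 -0.0561  0.0071 -0.0512] [-0.6219 -0.3695 -1.5741]
along 0.14159694767228553 lateral -0.00020848440996669437 dz 0.0015906837543289976
(1237, array([-0.0724, -0.0004, -0.1747]), np.float64(0.0005268431989570709))
0.525 -0.4081920062193374 -0.2117003027059036
0.555 -0.4116010220854054 -0.21323491955928145
0.585 -0.4119928310134757 -0.21559669649796379
0.615 -0.41670908668277684 -0.21810692432580683
0.645 -0.41723069140812086 -0.22028529324524762
0.675 -0.421383881987595 -0.2232798217897405
0.705 -0.4231448100359888 -0.22473417926731218
0.735 -0.42011259802065903 -0.2282535527214363
```

View pics/side10z.png

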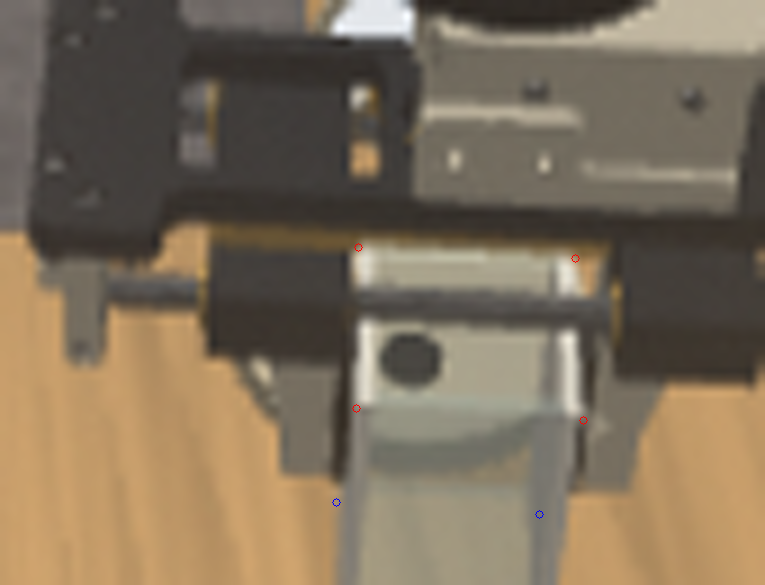

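```bash
python3 - <<'E'
from st import *
s=load('side4')
g=s['image'][:,:,:].astype(float);sat=(g.max(2)-g.min(2))
out=[]
for u in range(270,406,3):
    col=sat[262:290,u-1:u+2].mean(1); # white strip low sat
    fine=np.interp(np.arange(0,27,.05),np.arange(28),col)
    idx=np.nonzero(fine<45)[0]*.05
    idx=idx[(idx>5)]
    if len(idx): out.append((u,262+idx[0],262+idx[-1]))
out=np.array(out)
f=np.polyfit(out[:,0],out[:,1],1);h=np.polyfit(out[:,0],out[:,2],1)
print(out[::8]);print(f,h)
ends=[(onz(s,u,np.polyval(f,u),.278),onz(s,u,np.polyval(h,u),.278)) for u in(270,400)]
for a,b in ends: print(a,b)
for i in(0,1): d=ends[1][i]-ends[0][i];print(np.degrees(np.arctan2(d[1],d[0])))
E
```

```text
15.8 [ 10.8677  18.4155 -11.1728  -0.0522 -60.3683 -18.2632] tcp [ 0.6189 -0.0762  0.1625] F [-0.6219 -0.3695 -1.5741] open 0.049813834874872266 jaw 172.5786477818424 x [ 0.0006  0.0009 -1.    ]
[[270.   269.85 276.15]
 [294.   270.2  276.25]
 [318.   270.35 276.4 ]
 [342.   270.65 276.7 ]
 [366.   271.2  277.15]
 [390.   267.05 277.2 ]]
[ -0.0021 271.0103] [  0.0093 273.4821]
[ 0.5081 -0.2138  0.278 ] [ 0.5076 -0.2251  0.278 ]
[ 0.7222 -0.2256  0.278 ] [ 0.7181 -0.2399  0.278 ]
-3.178472636792022
-4.013116858223167
```

```bash
python3 - <<'E'
import cv2
a=cv2.imread('pics/side4.png');cv2.imwrite('pics/doorz.png',cv2.resize(a[255:300,255:420],None,fx=4.8,fy=12,interpolation=cv2.INTER_CUBIC))
E
```

```text
(no output)
```

View pics/doorz.png

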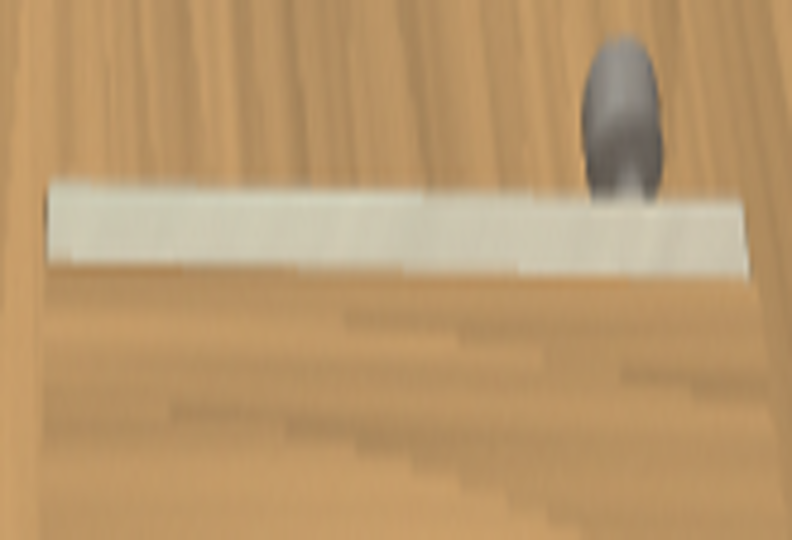

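```bash
python3 -m crank '[{"linear":[0,0,-0.025],"rot":[0,0,0],"hand":0},{"linear":[0,0,0],"rot":[0,0,0],"hand":0},{"linear":[0,0,0],"rot":[0,0,0],"hand":0}]'
python3 - <<'E'
from st import *
s=snap('side','side11')
for i in range(4): snap('top','top11')
o=monitor.get_obs();print(o['clock'],o['tool_pos'],o['qvel'],o['force'],o['opening'])
t0=load('top0')['image'].astype(int);t=load('top11')['image'].astype(int)
for n,(u,v) in dict(cup=(141,220),can=(205,163)).items(): print(n,np.abs(t0-t)[v-18:v+18,u-18:u+18].mean())
a=load('side0')['image'].astype(int);b=s['image'].astype(int)
for n,(x0,x1,y0,y1) in dict(cup=(258,286,135,166),tum=(188,220,198,240),blue=(235,264,212,254),can=(320,352,155,200)).items(): print(n,np.abs(a-b)[y0:y1,x0:x1].mean())
E
```

```text
clock: 16.18
tool_pos: [0.6188, -0.0762, 0.1607]
orientation: [-8.2, 89.9, 74.4]
force: [0.7, 0.5, -1.7]
opening: 0.05
16.175 [ 10.8687  18.5073 -11.2946  -0.0561 -60.1738 -18.2669] tcp [ 0.6188 -0.0762  0.1607] F [ 0.6662  0.5432 -1.6895] open 0.050036369122032624 jaw 172.57395959448877 x [ 0.0003  0.0009 -1.    ]
16.425 [ 0.6188 -0.0761  0.1608] [ 0.0055 -0.085  -0.0267 -0.0724 -0.0522  0.0955] [ 0.2581 -0.1218 -1.9393] 0.049875808920790805
cup 20.188271604938272
can 22.74562757201646
cup 7.807987711213518
tum 11.708333333333334
blue 7.604816639299398
can 61.93518518518518
```

View pics/side11.png

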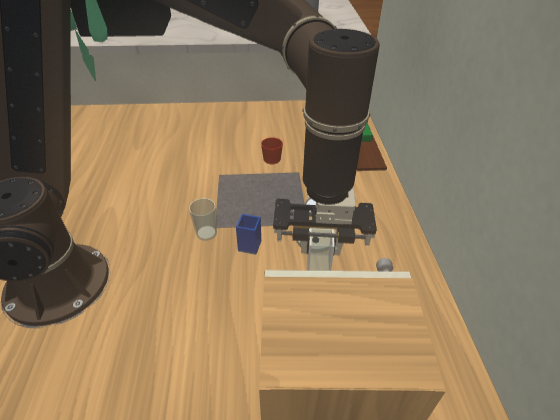

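```bash
python3 -c "
from plant import ticket
print(ticket.close_job())"
```

```text
the job is handed in; nothing more can be done
None
```

The job is handed in: the door is shut, and the square glass is held upright in the beam by its frosted sides. It took about 16.4 s of the 58 s allowed.

- **Door:** I pushed it shut with closed fingers until it met the stop at about 23 N. Afterwards there was no visible gap. The door plane read −4.1° and the cabinet's edges about −4.5°, which is within measuring noise.
- **Glass:** The pads touched only the frosted sides, at an opening of 50 mm.
- **Position in the beam:** The glass is about 142 mm along the roughly 285 mm beam. It is about 0.2 mm off the lens axis sideways and under 1 mm in height. Both come from the measured tool position and the camera fix on the lens, and the glass rim seen in the side view agreed.
- **Orientation:** The clear sides are square to the measured beam direction (−97.4°) to well under a degree, and the tilt is under 0.1°. Speeds were near zero at hand-in.

**Measurement disagreements:** The lamp's beam lies about 3° off the door's normal, so I squared the glass to the lamp, not the door. Two estimates of the glass's starting angle differed by about 4°. I used the strip edges, and I expected the pads to align it as they closed.

**Other objects:** By eye in the last picture, the cup, the tumbler and the blue look-alike stand where they were. The arm hid the tin in the last side view; the top views show it in place while the glass was held. Picture differencing against the start was inconclusive for all of them because of shading and the arm.

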